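# Open the slide-lid box and get the padlock out

### The arm

A 7-joint arm with a two-finger parallel gripper is mounted at the origin on the work surface. World frame = base frame: x ahead of the robot, y to its left, z up, the work surface at z = 0. Lengths are in m, angles in rad, forces in N, time in s.
With the tool pointing down it reaches from about 0.35 to 0.9 m from the base axis. Payload 19.9 kg.
Tool frame: the origin (TCP) lies at the very end of the fingers, on their centre line; the grasp point (between the pads) lies 19 mm behind it (ctrl.grip_point_offset is the distance from the TCP to the grasp point, in m); z points along the fingers, y is the direction in which the jaws open and shut (so a half turn about z gives the same grasp; the last joint's range is limited). The gripper opens to 85 mm and grips with 20 to 120 N. Pads are 22 mm wide; open, the fingers measure 114 mm over their backs; the gripper's body (76 mm by 85 mm) begins 54 mm behind the grasp point. The pads swing forward as they close: fully open they stand 13 mm farther back than shut.
Start: joints at [-0.042, 0.417, -0.01, 1.614, 0.005, 1.111, -0.053], TCP at [0.625, 0, 0.231] pointing down, gripper open.
Joint ranges: [-2.81, 2.81], [-0.39, 2.02], [-1.27, 1.25], [0.06, 2.57], [-1.19, 4.33], [0.19, 2], [-2.82, 2.82]. Speed limits (rad/s): [1.89, 1.89, 2.39, 2.39, 3.01, 3.01, 3.01].

### API

Orientations are given as [roll, pitch, yaw] about the fixed x, y, z axes, in that order (R = Rz(yaw) Ry(pitch) Rx(roll)).
In Python, from workcell import sensors, optics, ctrl gives the robot as it stands.
- The arm moves only by the tool send_rows, never from a script. Its argument "motion" is text: rows parted by semicolons, each of 7 numbers parted by spaces: the shift along the tool's x, y, z as a fraction of full scale, then the turn, a rotation vector about the tool's x, y, z as a fraction of full scale, then the finger opening in mm, from 0 to 85.4. In form: tx ty tz ax ay az gripper; .... A call has 1 to 20 rows; each row shifts and turns the commanded pose from where the row before left it, along the tool's axes as they then stand; what a row does not reach is not made up. Full scale, the value 1, is 3 cm for a shift and 0.1 rad for a turn. A row lasts 1/12 s, in which the tool goes at most 41.7 mm and 7.16 degrees, less where a joint would pass 70% of its speed; a pose out of reach is approached as far as the arm can. A call with a number of a shift or a turn outside -1 to 1 is refused whole. A call with a gripper value outside its range is refused whole. The fingers move at their own pace and stop on an object; "squeeze" is the grip in N (left out, the last holds). Time passes only in rows, so rows that do not move let the fingers close. It gives the time, the measured TCP pose, the force and the opening at its end, in the units of the state.
- sensors.read_state(): the state, without advancing time (a new reading comes with each control period).
- optics.capture(name): name is "scene" or "side" or "wrist"; returns the picture (400x640x3 uint8, red, green, blue); there is no depth.
- optics.camera_info(name): a dict with "fx", "fy", "cx", "cy" (pixels), "R" (3x3) and "t" (3): a world point X has camera coordinates R X + t. Camera axes: x right, y down, z forward; pixel columns grow to the right and rows downward; lengths in m; the calibration is good to about 2 mm. The wrist camera is an equidistant fisheye: a pixel r from the principal point sees the ray r / f radians off the axis. A picture is of the moment at which its call begins: read the wrist's pose just before it. camera_info takes no time and is no camera call; for the wrist camera it gives the pose at the moment of the call.
- ctrl.sign_off(): hands the job in, once; it reports no verdict.
The state is a dict: "clock": time; "qpos": joint angles; "qd": joint speeds; "effort": joint torques, N m; "tool_pos": TCP position; "tool_rot": TCP orientation; "contact_force": force on the tool from outside, world axes, zero at the start; "moment": the same for the moment, N m; "opening": finger opening in m.
Only numpy, scipy, OpenCV 4.12 (cv2) and the standard library are available. Lean on these libraries where they do the work, as an engineer would, in place of code of your own. Each camera call takes 0.05 s, during which the arm holds its last target.

### The job

Open the slide-lid box by tipping up the front end of its lid over the stop lip and drawing the lid out of its grooves, and lay the lid flat, grip up, roughly in the middle of the desk mat. Then take the padlock out of the box and set it down gently in the grey tray, letting go only when it is down in the tray. Leave the round tin in the box and everything else on the table where it is.

Things in the scene. Friction and masses are not known exactly. Their poses are not given: they have to be found in the camera images.
- box: Plywood slide-lid box, fixed (sizes in mm), 176 long (x) x 134 wide (y) x 54 tall. Origin: centre of its underside. x is the lid's sliding direction: -x points out of the front end, roughly towards the robot. Inner floor 6 above the table. Clear width inside 104; a divider 4 thick, 36 high at x=0 makes a front and a rear compartment, each 74 long. The lid's underside rests at 42 on the side walls.
- box_lip (a point): Middle of the top of the stop lip across the box's front end: 6 thick, 122 wide, top 47 above the table, 5 higher than the lid's underside when shut, so the lid cannot be pulled straight out. Low side guides (54 high) run along both sides of the lid with 2 of play.
- box_groove (a point): Centre line point at the mouth of the grooves, at the height of their roofs' undersides (50). Grooves hold the lid only over the box's rear 52, from here to the closed rear end. They leave 3 of play over the lid, so its front end can be tipped up about its rear edge by at most 9 (0.06 rad), enough to clear the lip. Drawn out over 50 to -x, the lid is free. Roofs reach in to y=±52, tops 54.
- lid_center (a point): Centre of the lid's plate: light wooden board 160 (x) x 118 (y) x 5 thick, about 120 g, starts shut in the box with its front edge about 2 from the lip. Axes as the box's while shut (z up, -x to the front end). The plate's underside is 2.5 below this point.
- lid_grip (a point): Centre of the lid's wooden grip block, 14 (x) x 34 (y) x 30 tall, upright on the lid near its front end: 62 from the lid's centre towards -x; the block's top is 35 above the lid's underside, this point 20 above it.
- lid_front (a point): Middle of the lid's front lower edge, 80 from the lid's centre towards -x.
- padlock_mid (a point): Centre (half-way up) of the body of a padlock lying flat in one of the two compartments (front or rear, changes), hidden under the lid. Brass body 32 (x) x 36 (y) x 20 tall, steel shackle 7 thick reaching on along its +x to 36 from this point, 31 wide. About 160 g. z up.
- tin_mid (a point): Centre of a round flat steel tin, 45 across, 22 tall, in the other compartment; it stays there.
- mat: Grey desk mat, fixed, 220 x 220 x 3 thick, left or right of the box (changes). Origin: centre of its underside, on the table.
- tray: Open grey plastic tray, fixed, 150 (x) x 170 (y) x 35 tall, walls and floor about 5 thick, on the other side of the box. Origin: centre of its underside, on the table.
- stapler: Black stapler, 130 long, 45 tall; origin under its centre. Leave alone.
- tumbler: Glass tumbler, 68 across, 100 tall; origin under its centre. Leave alone.
- calculator: Grey pocket calculator lying near the robot, 85 (x) x 130 (y) x 14; origin under its centre. Leave alone.
- carton: Small cardboard carton, 100 x 120 x 70; origin under its centre. Leave alone.
- tape_roll: Cardboard ring, 96 across, 40 tall, lying flat; origin under its centre. Leave alone.
- driver: Screwdriver with black handle lying on the table beyond the mat or tray on the robot's left, about 200 long, 30 tall at most; origin under its middle. Leave alone.
Things that resemble listed ones, but are neither listed nor needed, are in the scene too. What is shaped like the part that bears lid_center but yellow is not meant.

How it is judged:
By the outcome, as a careful person would: the job done as asked, in the order asked, and still so for the second after the job is handed in, with the robot touching nothing.
It also fails if it takes over 64 s, if anything falls off the work surface, if the arm or the gripper's body presses on something with over 40 N, if the wrist force passes 120 N, or if a joint passes its speed limit or range.

## Working session

There is one attempt and no reset: what is moved stays moved. The work goes in short steps, Python scripts to look and compute and a tool call to move; the robot and the scene stay as the last step left them, time stands still between calls to the robot, and variables do not carry over. Pictures are saved under pics/ and viewed, and the job is handed in when it is done.

Besides the shell and the picture viewer there is one more tool, called after "Request:" in YAML: its name, and indented under it one key for each argument. send_rows: Moves the arm, as the interface text tells. Its arguments: {"type":"object","properties":{"motion":{"type":"string"},"squeeze":{"type":"number"}},"required":["motion"]}

```bash
ls; mkdir -p pics; python3 - <<'E'
from workcell import sensors, optics, ctrl
import cv2,numpy as np
np.set_printoptions(precision=4,suppress=True)
print(sensors.read_state(),ctrl.grip_point_offset)
for n in ["scene","side","wrist"]:
    print(n,optics.camera_info(n))
    cv2.imwrite(f"pics/{n}0.png",optics.capture(n)[:,:,::-1])
E
```

```text
pics
{'clock': 0.0, 'qpos': array([-0.0415,  0.418 , -0.0103,  1.6142,  0.0047,  1.1107, -0.053 ]), 'qd': array([-0.0005,  0.0003, -0.0017,  0.0023,  0.0015,  0.0001,  0.001 ]), 'effort': array([  0.0003, -86.4445,   0.6793, -43.4904,   0.0192,   0.0074,
         0.0001]), 'tool_pos': array([ 0.6247, -0.    ,  0.2307]), 'tool_rot': array([-3.1404,  0.0001,  1.5708]), 'contact_force': array([-0.0701, -0.2953,  0.7845]), 'moment': array([ 0.0112, -0.0215, -0.0216]), 'opening': 0.0856236562604739} 0.0187
scene {'fx': 510.88896283908343, 'fy': 510.88896283908343, 'cx': 324.18835593357886, 'cy': 197.12310554203003, 'R': array([[-0.3033,  0.9529, -0.0043],
       [ 0.7068,  0.2219, -0.6717],
       [-0.6391, -0.2068, -0.7408]]), 't': array([ 0.0966, -0.2774,  1.9159])}
side {'fx': 362.59861538866625, 'fy': 362.59861538866625, 'cx': 319.55884437713195, 'cy': 199.90359056703974, 'R': array([[ 0.9063, -0.4224, -0.0118],
       [-0.3221, -0.6725, -0.6664],
       [ 0.2735,  0.6078, -0.7455]]), 't': array([-0.3943,  0.2374,  1.1751])}
wrist {'fx': 309.70691628693146, 'fy': 309.70691628693146, 'cx': 314.1079727824599, 'cy': 197.88769210384672, 'R': array([[ 1.    ,  0.0005, -0.0011],
       [ 0.0008, -0.9484,  0.3171],
       [-0.0009, -0.3171, -0.9484]]), 't': array([-0.6244, -0.0421,  0.3805])}
```

View pics/scene0.png

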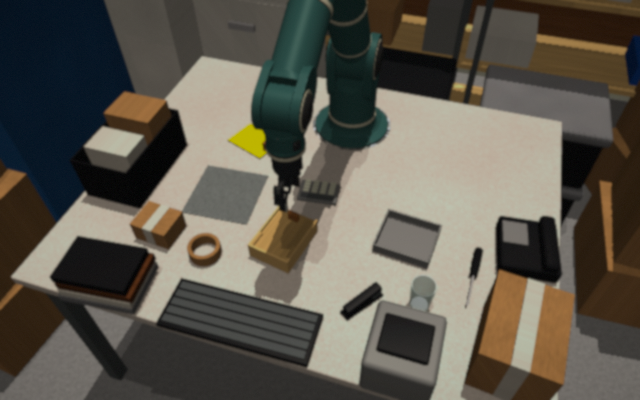

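View pics/side0.png

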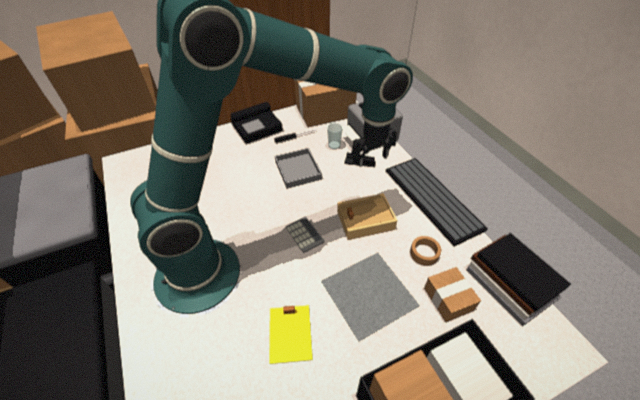

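View pics/wrist0.png

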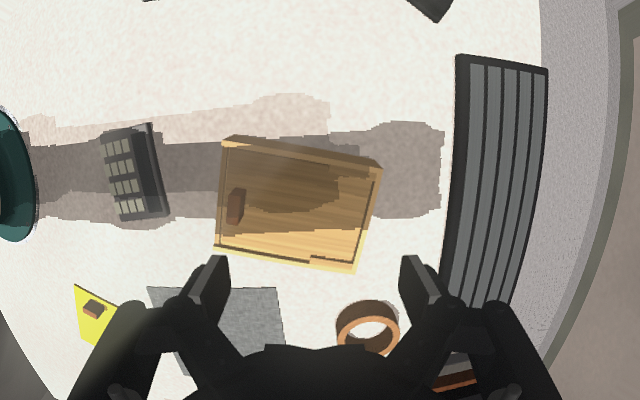

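```bash
cat > h.py <<'E'
from workcell import sensors, optics, ctrl
import cv2,numpy as np
np.set_printoptions(precision=4,suppress=True)
def ray(n,u,v,c=None):
    c=c or optics.camera_info(n); R=np.array(c['R']);t=np.array(c['t'])
    x=(u-c['cx'])/c['fx'];y=(v-c['cy'])/c['fy']
    if n=='wrist':
        th=np.hypot(x,y); d=np.array([np.sin(th)*x/th,np.sin(th)*y/th,np.cos(th)]) if th>0 else np.array([0,0,1.])
    else: d=np.array([x,y,1.])
    return -R.T@t, R.T@d
def plane(n,u,v,z,c=None):
    o,d=ray(n,u,v,c); return o+d*(z-o[2])/d[2]
def proj(n,X,c=None):
    c=c or optics.camera_info(n); p=np.array(c['R'])@X+np.array(c['t'])
    if n=='wrist':
        r=np.hypot(p[0],p[1]);th=np.arctan2(r,p[2]); return np.array([c['cx']+c['fx']*th*p[0]/r,c['cy']+c['fy']*th*p[1]/r])
    return np.array([c['cx']+c['fx']*p[0]/p[2],c['cy']+c['fy']*p[1]/p[2]])
def snap(n,name,box=None,s=1):
    im=optics.capture(n)[:,:,::-1]
    cv2.imwrite(f'pics/{name}_full.png',im)
    if box: im=im[box[1]:box[3],box[0]:box[2]]
    cv2.imwrite(f'pics/{name}.png',cv2.resize(im,None,fx=s,fy=s,interpolation=cv2.INTER_CUBIC)); return im
E
python3 - <<'E'
from h import *
im=cv2.imread('pics/wrist0.png')
cv2.imwrite('pics/wcrop.png',cv2.resize(im[120:285,200:400],None,fx=4,fy=3.6,interpolation=cv2.INTER_CUBIC)[:600,:800])
im=cv2.imread('pics/scene0.png')
cv2.imwrite('pics/scrop.png',cv2.resize(im[120:300,130:330],None,fx=4,fy=3.33,interpolation=cv2.INTER_CUBIC)[:600,:800])
im=cv2.imread('pics/side0.png')
cv2.imwrite('pics/dcrop.png',cv2.resize(im[140:360,260:460],None,fx=4,fy=2.7,interpolation=cv2.INTER_CUBIC)[:600,:800])
E
```

```text
(no output)
```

View pics/wcrop.png

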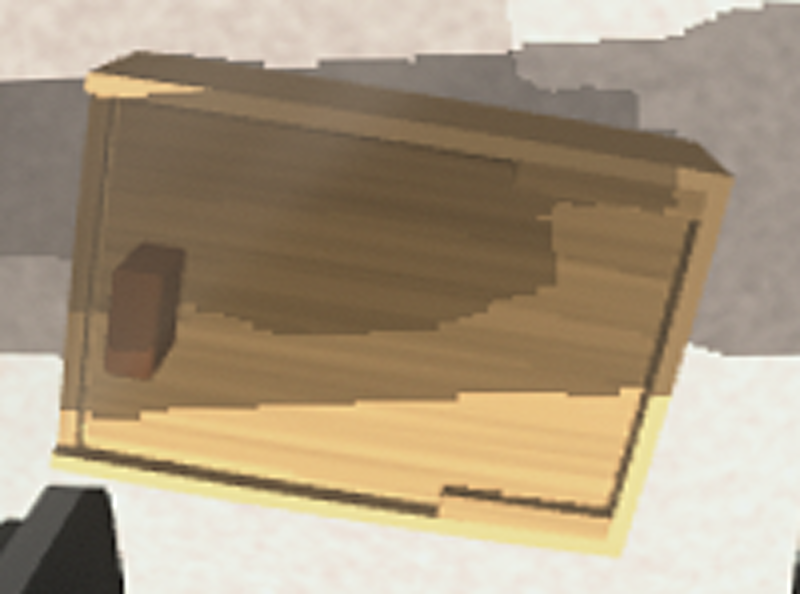

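View pics/scrop.png

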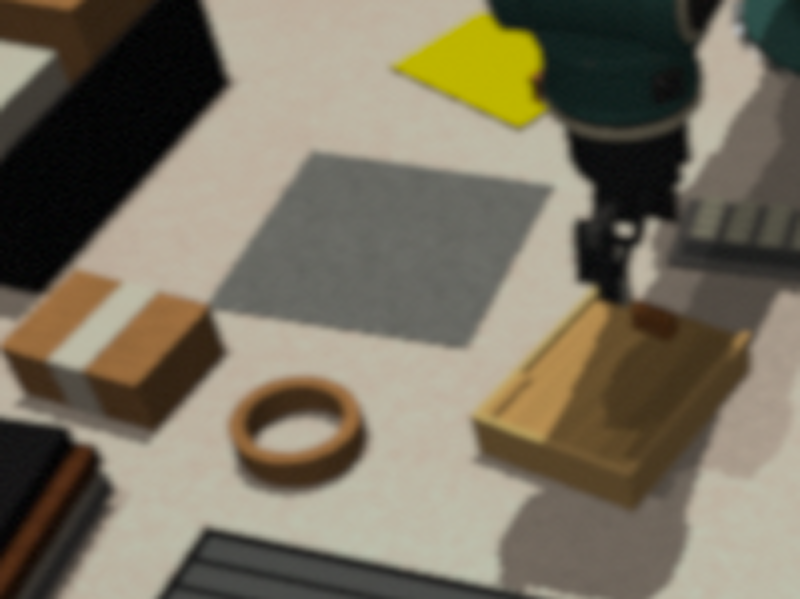

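View pics/dcrop.png

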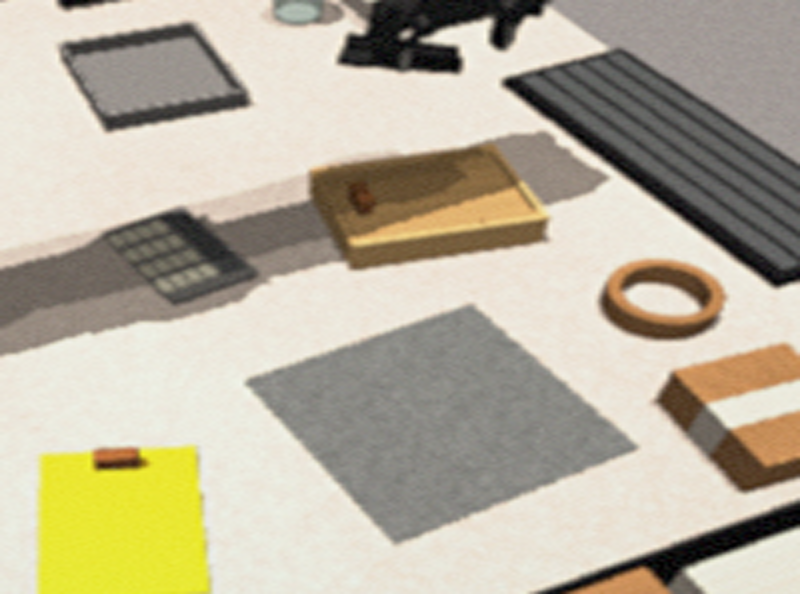

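```bash
python3 - <<'E'
from h import *
f=lambda x,y:(200+(x+.5)/4-.5,120+(y+.5)/3.6-.5)
def W(x,y,z): return plane('wrist',*f(x,y),z)
C=[W(88,75,.054),W(733,178,.054),W(618,556,.054),W(55,465,.054)]
C=np.array(C);print(C)
print([np.linalg.norm(C[i]-C[(i+1)%4]) for i in range(4)],C.mean(0))
e=(C[1]+C[2]-C[0]-C[3])[:2];print('yaw',np.arctan2(e[1],e[0]))
e=(C[0]+C[1]-C[3]-C[2])[:2];print('yaw2',np.arctan2(-e[0],e[1]))
G=np.array([W(122,270,.077),W(165,272,.077),W(150,379,.077),W(107,372,.077)]);print('grip',G,G.mean(0))
# mat from side crop (260+x/4,140+y/2.7)
g=lambda x,y:(260+(x+.5)/4-.5,140+(y+.5)/2.7-.5)
M=np.array([plane('side',*g(*p),.003) for p in [(246,382),(474,306),(636,447),(396,542)]]);print('mat',M,M.mean(0))
s=lambda x,y:(130+(x+.5)/4-.5,120+(y+.5)/3.33-.5)
M=np.array([plane('scene',*s(*p),.003) for p in [(312,152),(553,186),(467,347),(210,305)]]);print('mat2',M,M.mean(0))
T=np.array([plane('side',*g(*p),.035) for p in [(62,45),(192,24),(250,96),(108,122)]]);print('tray',T,T.mean(0))
B=np.array([plane('side',*g(*p),.054) for p in [(310,172),(490,147),(547,217),(352,243)]]);print('boxside',B,B.mean(0))
E
```

```text
[[ 0.5259  0.0387  0.054 ]
 [ 0.6985  0.0069  0.054 ]
 [ 0.6734 -0.1238  0.054 ]
 [ 0.5028 -0.0908  0.054 ]]
[np.float64(0.17550109373313325), np.float64(0.13306743477634517), np.float64(0.1737681486301756), np.float64(0.1315373408632025)] [ 0.6002 -0.0422  0.054 ]
yaw -0.18641030996126137
yaw2 -0.18293794706936936
grip [[ 0.5379 -0.0146  0.077 ]
 [ 0.5494 -0.0152  0.077 ]
 [ 0.5425 -0.0485  0.077 ]
 [ 0.5307 -0.0465  0.077 ]] [ 0.5401 -0.0312  0.077 ]
mat [[ 0.3479 -0.1989  0.003 ]
 [ 0.5652 -0.1853  0.003 ]
 [ 0.5782 -0.3975  0.003 ]
 [ 0.364  -0.413   0.003 ]] [ 0.4638 -0.2987  0.003 ]
mat2 [[ 0.3676 -0.4065  0.003 ]
 [ 0.3514 -0.1895  0.003 ]
 [ 0.5676 -0.1744  0.003 ]
 [ 0.5812 -0.39    0.003 ]] [ 0.4669 -0.2901  0.003 ]
tray [[0.4137 0.3877 0.035 ]
 [0.5545 0.3745 0.035 ]
 [0.5411 0.2028 0.035 ]
 [0.3963 0.2141 0.035 ]] [0.4764 0.2948 0.035 ]
boxside [[ 0.52    0.0319  0.054 ]
 [ 0.6883  0.0012  0.054 ]
 [ 0.6687 -0.1235  0.054 ]
 [ 0.4987 -0.0881  0.054 ]] [ 0.5939 -0.0446  0.054 ]
```

Request:
send_rows:
  motion: "-0.175 -0.47 0.5 0 0 0 45; -0.175 -0.47 0.5 0 0 0 45; -0.175 -0.47 0.5 0 0 0 45; -0.175 -0.47 0.5 0 0 0 45; -0.175 -0.47 0.5 0 0 0 45; -0.175 -0.47 0.5 0 0 0 45; 0 0 0 0 0 0.465 45; 0 0 0 0 0 0.465 45; 0 0 0 0 0 0.465 45; 0 0 0 0 0 0.465 45; 0 0 0 0 0 0 45; 0 0 0 0 0 0 45; 0 0 0 0 0 0 45"
  squeeze: 50

```text
clock: 1.23
tool_pos: [0.5403, -0.0315, 0.1412]
tool_rot: [-3.141, 0.0, 1.387]
contact_force: [0.5, -0.1, -0.6]
opening: 0.0449
```

```bash
python3 - <<'E'
from h import *
s=sensors.read_state();print(s['tool_pos'],s['tool_rot'],s['opening'],s['contact_force'])
np.save('c1.npy',optics.camera_info('wrist'),allow_pickle=True)
snap('wrist','w1',(160,60,420,255),3)
snap('side','s1',(280,140,440,280),5)
E
```

```text
[ 0.5403 -0.0315  0.1412] [-3.1414  0.0001  1.3865] 0.04487478650790703 [ 0.4742 -0.0815 -0.6   ]
```

View pics/w1.png

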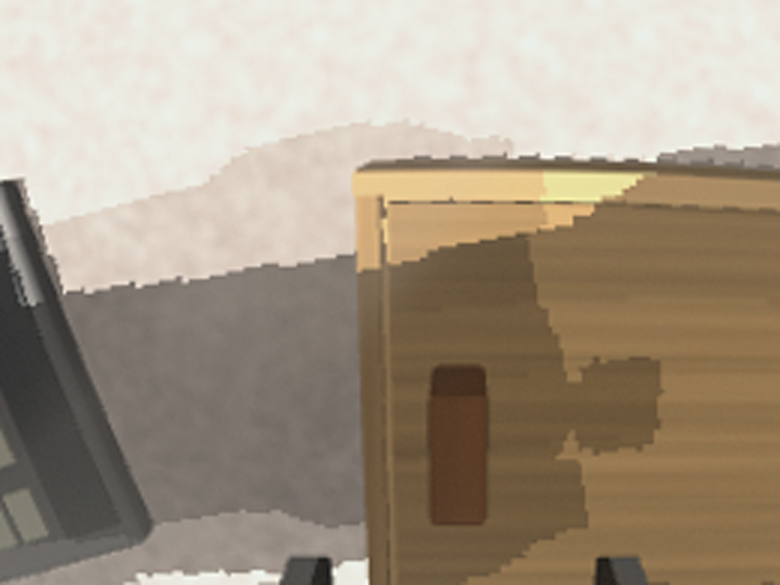

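View pics/w1_full.png

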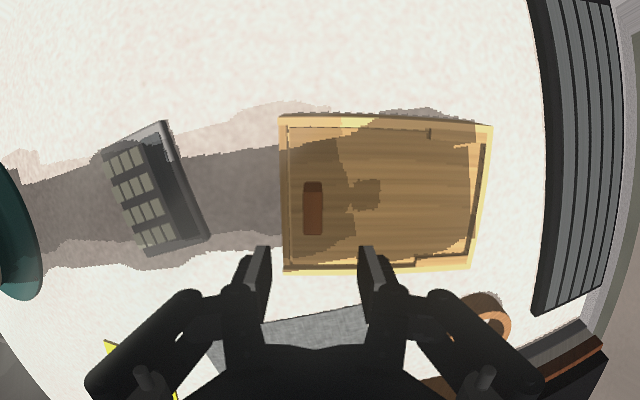

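View pics/s1.png

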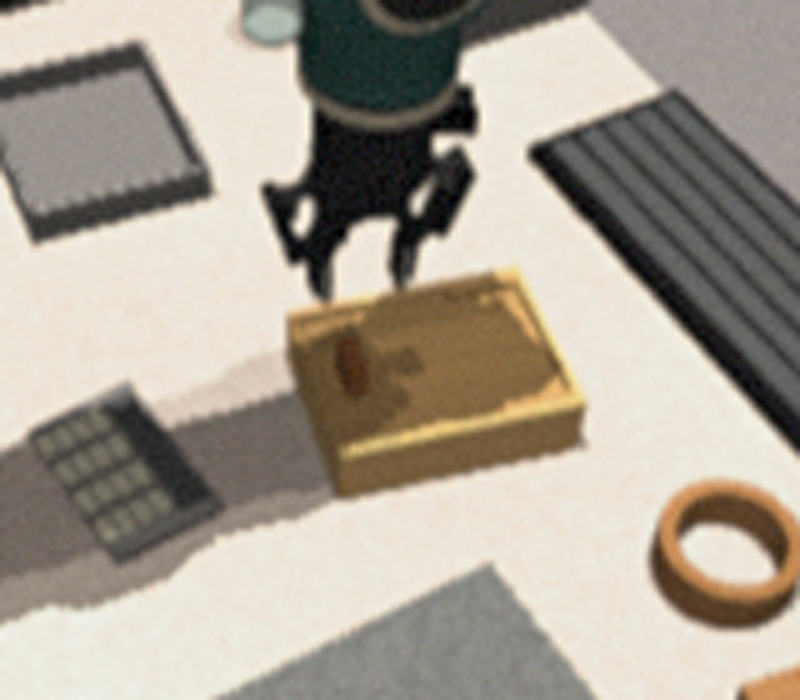

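```bash
python3 - <<'E'
from h import *
c=np.load('c1.npy',allow_pickle=True).item()
f=lambda x,y:(160+(x+.5)/3-.5,60+(y+.5)/3-.5)
W=lambda x,y,z:plane('wrist',*f(x,y),z,c)
G=np.array([W(430,396,.077),W(489,396,.077),W(485,524,.077),W(431,524,.077)]);g=G.mean(0);print(G,g)
print([np.linalg.norm(G[i]-G[(i+1)%4]) for i in range(4)])
F=[W(357,170,.054),W(370,584,.047)];print(F)
# full-image box corners
P=[(278,116),(493,126),(469,272),(284,274)]
C=np.array([plane('wrist',*p,.054,c) for p in P]);print(C,C.mean(0))
e=(C[1]+C[2]-C[0]-C[3])[:2];print(np.arctan2(e[1],e[0]))
e=(C[0]+C[1]-C[3]-C[2])[:2];print(np.arctan2(-e[0],e[1]))
E
```

```text
[[ 0.5357 -0.0139  0.077 ]
 [ 0.5493 -0.0164  0.077 ]
 [ 0.5426 -0.0486  0.077 ]
 [ 0.5295 -0.0462  0.077 ]] [ 0.5393 -0.0313  0.077 ]
[np.float64(0.013773412499198043), np.float64(0.03293228484955795), np.float64(0.01327246035883069), np.float64(0.03293348624408104)]
[array([0.527 , 0.0399, 0.054 ]), array([ 0.5045, -0.0758,  0.047 ])]
[[ 0.5266  0.0402  0.054 ]
 [ 0.6983  0.0073  0.054 ]
 [ 0.6736 -0.1283  0.054 ]
 [ 0.5024 -0.0916  0.054 ]] [ 0.6002 -0.0431  0.054 ]
-0.20014334067612558
-0.18075971129591584
```

Request:
send_rows:
  motion: "0 -0.03 0 0 0 0.06 45; 0 0 0.48 0 0 0 45; 0 0 0.48 0 0 0 45; 0 0 0.48 0 0 0 45; 0 0 0.48 0 0 0 45; 0 0 0.48 0 0 0 45; 0 0 0.48 0 0 0 45; 0 0 0 0 0 0 45; 0 0 0 0 0 0 45; 0 0 0 0 0 0 45"

```text
clock: 2.17
tool_pos: [0.5399, -0.0314, 0.0556]
tool_rot: [3.141, -0.0, 1.379]
contact_force: [-0.4, -0.7, 0.1]
opening: 0.045
```

```bash
python3 - <<'E'
from h import *
snap('wrist','w2',(180,60,440,255),3)
E
```

```text
(no output)
```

View pics/w2_full.png

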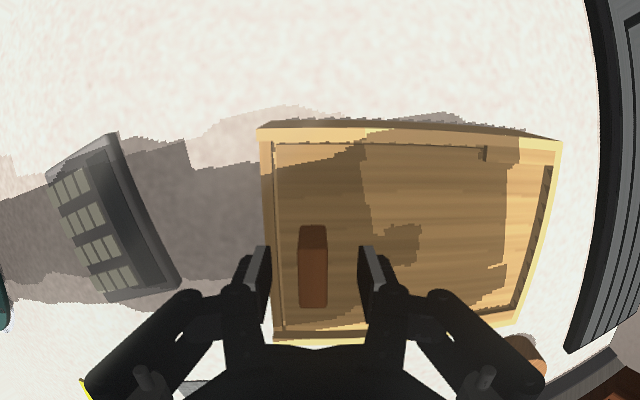

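Request:
send_rows:
  motion: "0 0 0 0 0 0 30; 0 0 0 0 0 0 25; 0 0 0 0 0 0 20; 0 0 0 0 0 0 15; 0 0 0 0 0 0 12; 0 0 0 0 0 0 10; 0 0 0 0 0 0 10; 0 0 0 0 0 0 10; 0 0 0 0 0 0 10"
  squeeze: 60

```text
clock: 2.97
tool_pos: [0.5396, -0.0313, 0.0553]
tool_rot: [3.141, -0.0, 1.379]
contact_force: [-2.9, 0.2, 7.8]
opening: 0.0126
```

Request:
send_rows:
  motion: "0 0.005 -0.047 0.1 0 0 10; 0 0.005 -0.047 0.1 0 0 10; 0 0.005 -0.047 0.1 0 0 10; 0 0.005 -0.047 0.1 0 0 10; 0 0.005 -0.047 0.1 0 0 10; 0 0 0 0 0 0 10; 0 0 0 0 0 0 10"

```text
clock: 3.55
tool_pos: [0.5407, -0.0316, 0.0619]
tool_rot: [-3.092, 0.0, 1.379]
contact_force: [1.4, 0.7, 0.8]
opening: 0.013
```

```bash
python3 - <<'E'
from h import *
s=sensors.read_state();print(s['contact_force'],s['moment'],s['tool_pos'],s['tool_rot'])
snap('wrist','w3')
E
```

```text
[1.3742 0.6666 0.8248] [-0.0842 -0.4277  0.0017] [ 0.5407 -0.0316  0.0619] [-3.092   0.      1.3787]
```

View pics/w3.png

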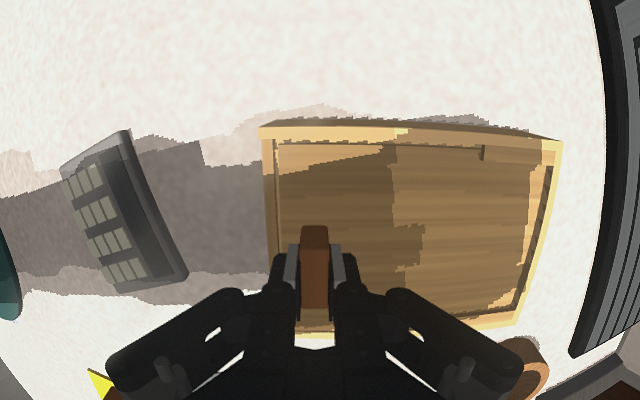

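Request:
send_rows:
  motion: "0 -0.1 0.003 0 0 0 10; 0 -0.1 0.005 0 0 0 10; 0 -0.1 0.005 0 0 0 10; 0 0 0 0 0 0 10; 0 0 0 0 0 0 10"

```text
clock: 4.02
tool_pos: [0.5311, -0.0297, 0.062]
tool_rot: [-3.091, 0.0, 1.379]
contact_force: [-0.5, -0.1, 0.9]
opening: 0.0128
```

```bash
python3 - <<'E'
from h import *
s=sensors.read_state();print(s['contact_force'],s['moment'],s['tool_pos'],s['tool_rot'])
snap('wrist','w4',(220,90,480,285),3)
E
```

```text
[-0.5089 -0.1035  0.877 ] [-0.0014  0.0589 -0.0403] [ 0.5311 -0.0297  0.062 ] [-3.091   0.0001  1.3789]
```

View pics/w4.png

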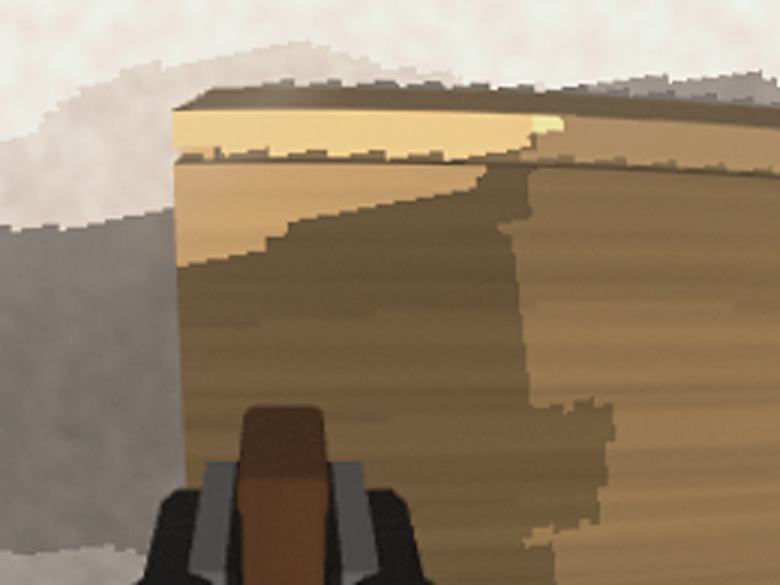

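Request:
send_rows:
  motion: "0 -0.16 0.008 0 0 0 10; 0 -0.16 0.008 0 0 0 10; 0 -0.16 0.006 0 0 0 10; 0 -0.16 0.006 0 0 0 10; 0 -0.16 0.005 0 0 0 10; 0 -0.16 0.005 0 0 0 10; 0 0 0 0 0 0 10"

```text
clock: 4.65
tool_pos: [0.5021, -0.0241, 0.0622]
tool_rot: [-3.091, 0.0, 1.379]
contact_force: [0.2, -0.7, -0.1]
opening: 0.0133
```

Request:
send_rows:
  motion: "0 -0.16 0.006 0 0 0 10; 0 -0.16 0.006 0 0 0 10; 0 -0.16 0.006 0 0 0 10; 0 -0.16 0.004 0 0 0 10; 0 -0.16 0.004 0 0 0 10; 0 -0.16 0 0 0 0 10; 0 0 0 0 0 0 10; 0 0 0 0 0 0 10"

```text
clock: 5.32
tool_pos: [0.4748, -0.0187, 0.063]
tool_rot: [-3.092, 0.0, 1.379]
contact_force: [0.0, -0.1, -1.2]
opening: 0.0129
```

```bash
python3 - <<'E'
from h import *
s=sensors.read_state();print(s['contact_force'],s['moment'],s['tool_pos'],s['tool_rot'])
snap('wrist','w5')
E
```

```text
[ 0.0123 -0.1235 -1.2099] [-0.0034 -0.0322 -0.0204] [ 0.4748 -0.0187  0.063 ] [-3.0916  0.      1.379 ]
```

View pics/w5.png

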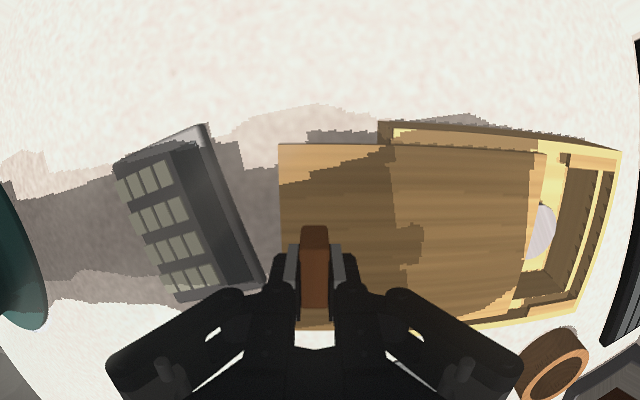

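Request:
send_rows:
  motion: "0 0 -0.3 0 0 0 10; 0 0 -0.5 0 0 0 10; 0 0 -0.5 0 0 0 10; 0 0 -0.5 0 0 0 10; 0 0 -0.5 0 0 0 10; 0 0 -0.3 0 0 0 10; 0 0 0 -0.25 0 -0.5 10; 0 0 0 -0.25 0 -0.5 10; 0 0 0 0 0 -0.5 10; 0 0 0 0 0 -0.5 10; 0 0 0 0 0 -0.5 10; 0 0 0 0 0 0 10; 0 0 0 0 0 0 10"

```text
clock: 6.45
tool_pos: [0.4789, -0.0196, 0.141]
tool_rot: [3.141, -0.002, 1.627]
contact_force: [-0.3, -0.1, -1.1]
opening: 0.013
```

```bash
python3 - <<'E'
from h import *
s=sensors.read_state();print(s['contact_force'],s['moment'],s['tool_pos'],s['tool_rot'])
snap('wrist','w6');snap('scene','sc6',(160,100,360,280),4)
E
```

```text
[-0.2978 -0.1174 -1.1458] [-0.0232  0.0951  0.018 ] [ 0.4789 -0.0196  0.141 ] [ 3.141  -0.0024  1.627 ]
```

View pics/w6.png

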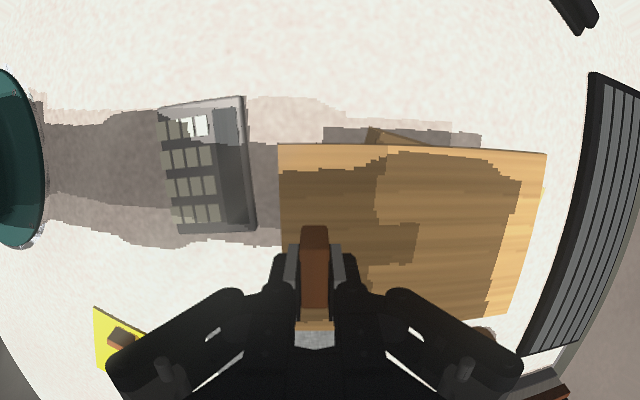

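```bash
python3 - <<'E'
import cv2
im=cv2.imread('pics/sc6.png');cv2.imwrite('pics/sc6b.png',cv2.resize(im,(660,594)))
E
```

```text
(no output)
```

View pics/sc6b.png

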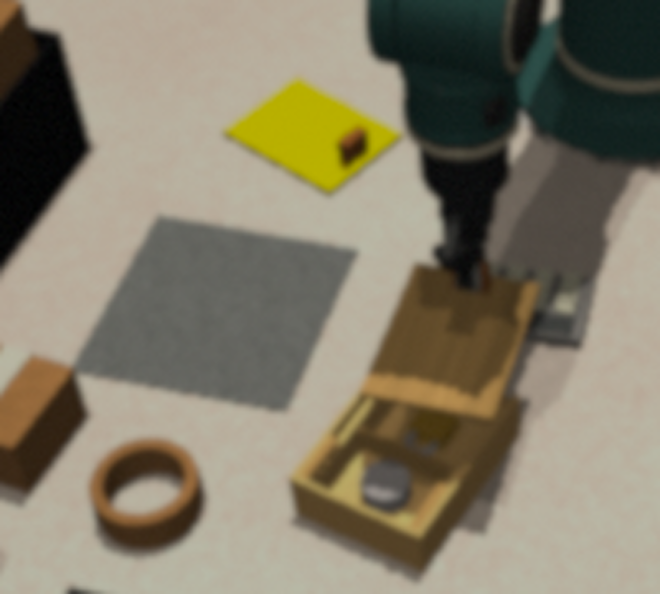

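Request:
send_rows:
  motion: "-0.3 -0.1 0 0 0 0 10; -0.6 -0.2 0 0 0 0 10; -0.7 -0.235 0 0 0 0 10; -0.7 -0.235 0 0 0 0 10; -0.7 -0.235 0 0 0 0 10; -0.7 -0.235 0 0 0 0 10; -0.7 -0.235 0 0 0 0 10; -0.7 -0.235 0 0 0 0 10; -0.7 -0.235 0 0 0 0 10; -0.7 -0.235 0 0 0 0 10; -0.7 -0.235 0 0 0 0 10; -0.7 -0.235 0 0 0 0 10; -0.7 -0.235 0 0 0 0 10; -0.4 -0.135 0 0 0 0 10; -0.2 -0.065 0 0 0 0 10; 0 0 0 0 0 0 10; 0 0 0 0 0 0 10"

```text
clock: 7.97
tool_pos: [0.4023, -0.3, 0.14]
tool_rot: [3.141, -0.003, 1.628]
contact_force: [-0.3, 0.4, -0.3]
opening: 0.0125
```

```bash
python3 - <<'E'
from h import *
s=sensors.read_state();print(s['contact_force'],s['moment'],s['tool_pos'],s['tool_rot'])
snap('side','sd7',(240,180,460,360),3);snap('scene','sc7',(160,100,360,280),3)
snap('wrist','w7')
E
```

```text
[-0.345   0.4276 -0.3385] [0.0301 0.0493 0.0057] [ 0.4023 -0.3     0.14  ] [ 3.1413 -0.0028  1.6284]
```

View pics/sd7.png

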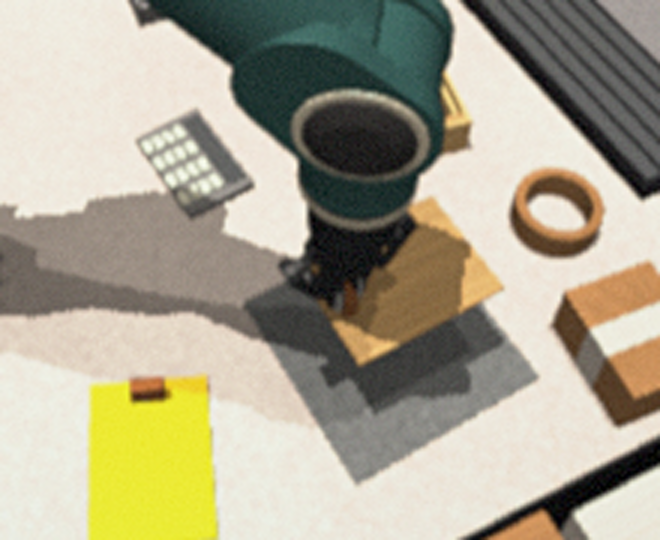

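View pics/sc7.png

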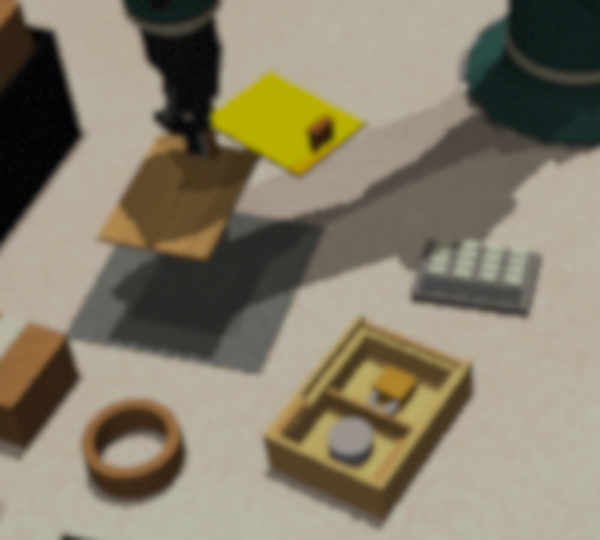

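View pics/w7.png

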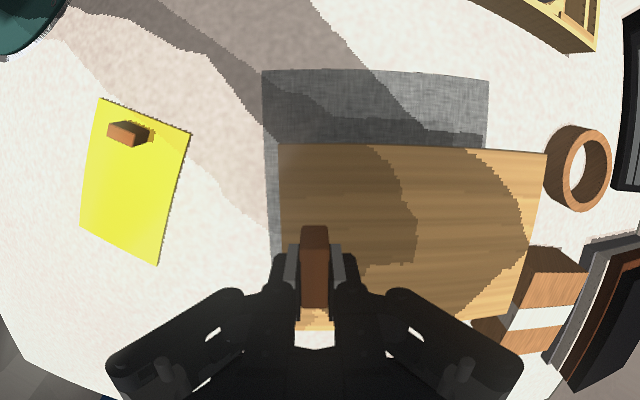

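```bash
python3 - <<'E'
from h import *
for p in [(262,70),(489,82),(272,260)]: print(plane('wrist',*p,.003))
t=sensors.read_state()['tool_pos']
print(t+[.062,.0036,0])
# lid front/rear corners at underside z ~ .129 top .134
for p in [(279,143),(546,153)]: print('lid',plane('wrist',*p,t[2]-.0133+.007))
E
```

```text
[ 0.35   -0.1946  0.003 ]
[ 0.5685 -0.1811  0.003 ]
[ 0.3637 -0.3823  0.003 ]
[ 0.4647 -0.2959  0.1401]
lid [ 0.3821 -0.2413  0.1338]
lid [ 0.5381 -0.2317  0.1338]
```

Request:
send_rows:
  motion: "0 0 0.5 0 0 0 10; 0 0 0.5 0 0 0 10; 0 0 0.5 0 0 0 10; 0 0 0.5 0 0 0 10; 0 0 0.5 0 0 0 10; 0 0 0.5 0 0 0 10; 0 0 0.5 0 0 0 10; 0 0 0.2 0 0 0 10; 0 0 0.15 0 0 0 10; 0 0 0.1 0 0 0 10; 0 0 0.08 0 0 0 10; 0 0 0.05 0 0 0 10; 0 0 0 0 0 0 10; 0 0 0 0 0 0 10"

```text
clock: 9.28
tool_pos: [0.4026, -0.3002, 0.0181]
tool_rot: [3.141, -0.002, 1.629]
contact_force: [-0.5, -1.1, -0.3]
opening: 0.0127
```

Request:
send_rows:
  motion: "0 0 0.03 0 0 0 10; 0 0 0.02 0 0 0 10; 0 0 0.02 0 0 0 10; 0 0 0 0 0 0 10; 0 0 0 0 0 0 10"

```text
clock: 9.7
tool_pos: [0.4026, -0.3002, 0.0163]
tool_rot: [3.141, -0.002, 1.629]
contact_force: [-3.3, 3.0, 15.5]
opening: 0.0125
```

Request:
send_rows:
  motion: "0 0 -0.02 0 0 0 10; 0 0 0 0 0 0 10; 0 0 0 0 0 0 16; 0 0 0 0 0 0 20; 0 0 0 0 0 0 26; 0 0 0 0 0 0 35; 0 0 0 0 0 0 45; 0 0 0 0 0 0 45; 0 0 0 0 0 0 45; 0 0 -0.2 0 0 0 45; 0 0 -0.4 0 0 0 45; 0 0 -0.5 0 0 0 45; 0 0 -0.5 0 0 0 45; 0 0 -0.5 0 0 0 45; 0 0 -0.5 0 0 0 45; 0 0 -0.5 0 0 0 45; 0 0 -0.5 0 0 0 45; 0 0 0 0 0 0 45"

```text
clock: 11.2
tool_pos: [0.4034, -0.3011, 0.1271]
tool_rot: [3.138, -0.0, 1.629]
contact_force: [1.3, 0.8, 0.2]
opening: 0.045
```

```bash
python3 - <<'E'
from h import *
s=sensors.read_state();print(s['contact_force'],s['tool_pos'],s['tool_rot'])
snap('wrist','w8')
for p in [(262,70)]: pass
E
```

```text
[1.302  0.8082 0.1816] [ 0.4034 -0.3011  0.1271] [ 3.138  -0.0003  1.6286]
```

View pics/w8.png

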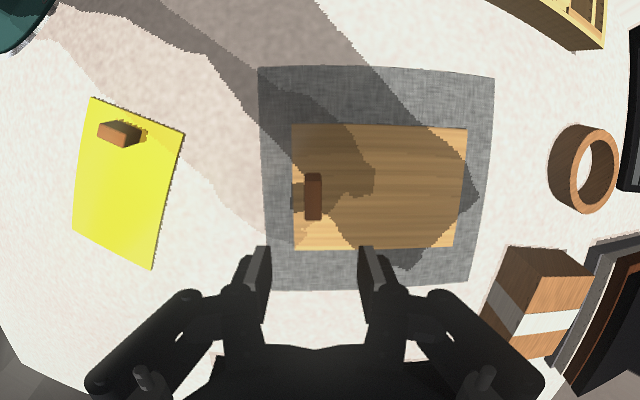

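Request:
send_rows:
  motion: "0 0 -0.6 0 0 0 55; 0.3 0.2 -0.6 0 0 0 55; 0.65 0.44 -0.6 0 0 0 55; 0.65 0.44 -0.6 0 0 0 55; 0.65 0.44 0 0 0 0 55; 0.65 0.44 0 0 0 0 55; 0.65 0.44 0 0 0 0 55; 0.65 0.44 0 0 0 0 55; 0.65 0.44 0 0 0 0 55; 0.65 0.44 0 0 0 0 55; 0.65 0.44 0 0 0 0 55; 0.65 0.44 0 0 0 0 55; 0.65 0.44 0 0 0 0 55; 0.65 0.44 0 0 0 0 55; 0.45 0.29 0 0 0 0 55; 0 0 0 0 0 0 55; 0 0 0 0 0 0 55"

```text
clock: 12.67
tool_pos: [0.5601, -0.0339, 0.1961]
tool_rot: [-3.141, -0.003, 1.63]
contact_force: [-0.5, -1.1, -0.7]
opening: 0.0547
```

```bash
python3 - <<'E'
from h import *
s=sensors.read_state();print(s['contact_force'],s['tool_pos'],s['tool_rot'],s['qpos'])
np.save('c9.npy',optics.camera_info('wrist'),allow_pickle=True)
snap('wrist','w9',(220,100,420,250),4)
E
```

```text
[-0.5383 -1.087  -0.7283] [ 0.5601 -0.0339  0.1961] [-3.1408 -0.0026  1.6302] [ 0.0216  0.3416 -0.018   1.8103  0.0041  0.9907  0.0618]
```

View pics/w9.png

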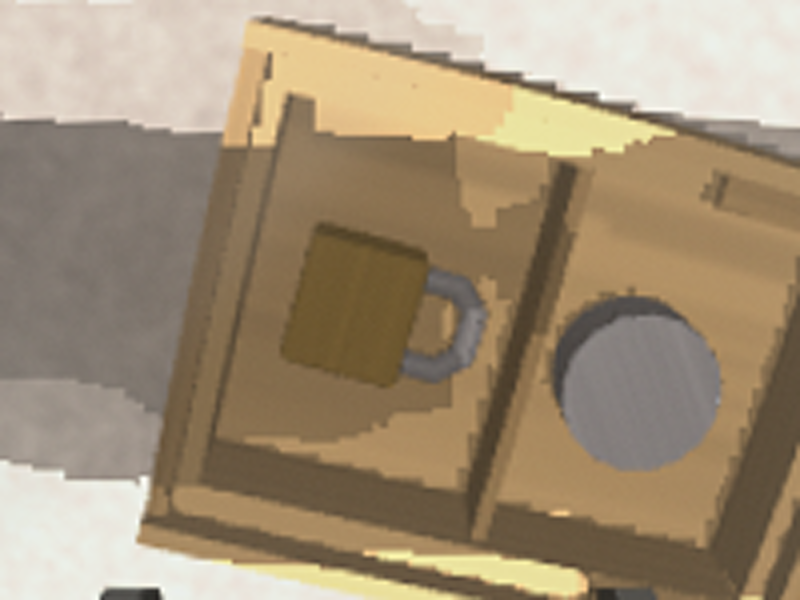

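```bash
python3 - <<'E'
from h import *
c=np.load('c9.npy',allow_pickle=True).item()
f=lambda x,y:(220+(x+.5)/4-.5,100+(y+.5)/4-.5)
G=np.array([plane('wrist',*f(*p),.026,c) for p in [(316,234),(428,262),(393,388),(283,357)]]);g=G.mean(0)
print(G,g,[np.linalg.norm(G[i]-G[(i+1)%4]) for i in range(4)])
e=(G[1]+G[2]-G[0]-G[3]);print(np.arctan2(e[1],e[0]))
e=(G[0]+G[1]-G[3]-G[2]);print(np.arctan2(-e[0],e[1]))
b=np.array([.6,-.0425]);y=-.19;R=np.array([[np.cos(y),np.sin(y)],[-np.sin(y),np.cos(y)]])
print('box frame',R@(g[:2]-b))
E
```

```text
[[ 0.5428 -0.0149  0.026 ]
 [ 0.572  -0.0205  0.026 ]
 [ 0.5652 -0.0553  0.026 ]
 [ 0.5356 -0.0484  0.026 ]] [ 0.5539 -0.0348  0.026 ] [np.float64(0.02977999000114228), np.float64(0.035394914902831885), np.float64(0.030350033298750724), np.float64(0.03427449734930839)]
-0.20960922343001578
-0.20304270878100616
box frame [-0.0467 -0.0011]
```

Request:
send_rows:
  motion: "-0.02 -0.205 0 0 0 0 58; 0 0 0 0 0 -0.933 58; 0 0 0 0 0 -0.933 58; 0 0 0 0 0 -0.933 58; 0 0 0 0 0 -0.933 58; 0 0 0 0 0 -0.933 58; 0 0 0 0 0 -0.933 58; 0 0 0 0 0 -0.933 58; 0 0 0 0 0 -0.933 58; 0 0 0 0 0 -0.933 58; 0 0 0 0 0 -0.933 58; 0 0 0 0 0 -0.933 58; 0 0 0 0 0 -0.933 58; 0 0 0 0 0 -0.933 58; 0 0 0 0 0 -0.933 58; 0 0 0.4 0 0 0 58; 0 0 0.6 0 0 0 58; 0 0 0.6 0 0 0 58; 0 0 0 0 0 0 58; 0 0 0 0 0 0 58"

```text
clock: 14.38
tool_pos: [0.5533, -0.0358, 0.1481]
tool_rot: [3.14, -0.002, 2.933]
contact_force: [0.8, -0.9, -0.2]
opening: 0.0583
```

```bash
python3 - <<'E'
from h import *
s=sensors.read_state();print(s['contact_force'],s['tool_pos'],s['tool_rot'],s['qpos'],s['opening'])
np.save('c10.npy',optics.camera_info('wrist'),allow_pickle=True)
snap('wrist','w10',(220,100,420,250),4)
E
```

```text
[ 0.8193 -0.9262 -0.2019] [ 0.5533 -0.0358  0.1481] [ 3.1396 -0.0022  2.9325] [ 0.2041  0.4002 -0.2394  1.8601  0.1154  0.8967  1.2723] 0.05826161646706848
```

View pics/w10_full.png

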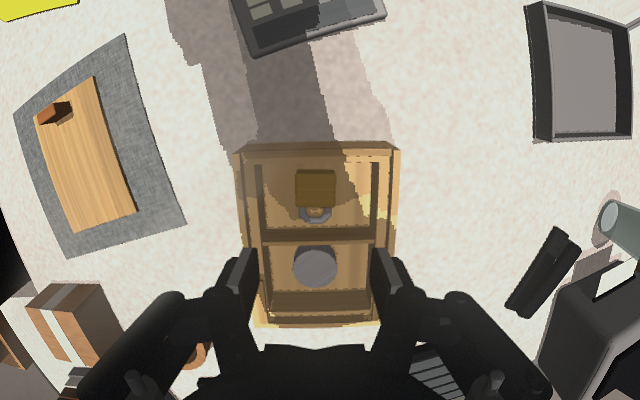

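View pics/w10.png

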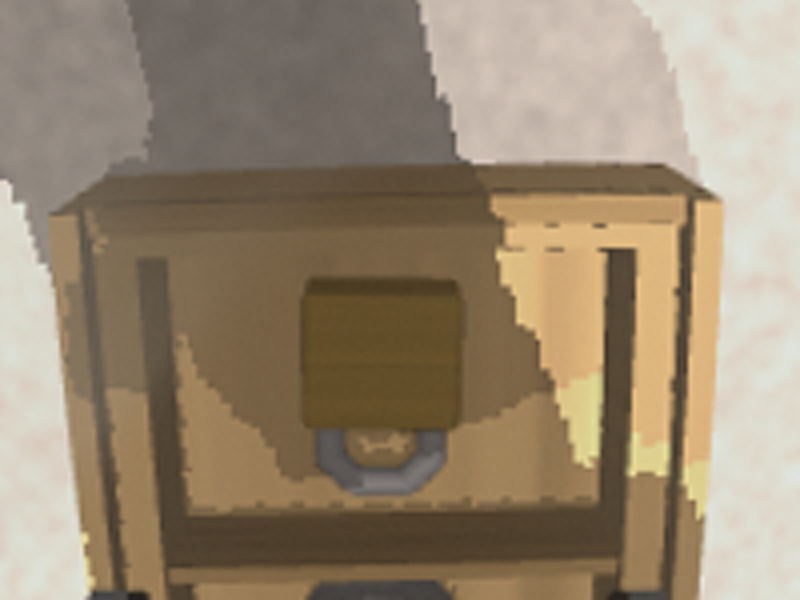

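```bash
python3 - <<'E'
from h import *
c=np.load('c10.npy',allow_pickle=True).item()
f=lambda x,y:(220+(x+.5)/4-.5,100+(y+.5)/4-.5)
G=np.array([plane('wrist',*f(*p),.026,c) for p in [(303,296),(463,296),(461,428),(302,428)]]);g=G.mean(0)
print(G,g,[np.linalg.norm(G[i]-G[(i+1)%4]) for i in range(4)])
e=(G[2]+G[3]-G[0]-G[1]);print(np.arctan2(e[1],e[0]))
T=np.array([plane('wrist',*p,.035,c) for p in [(527,3),(630,25),(634,138),(534,141)]]);print(T,T.mean(0))
s=sensors.read_state();yaw=s['tool_rot'][2];d=g-s['tool_pos']
tx=np.array([np.cos(yaw),np.sin(yaw)]);ty=np.array([np.sin(yaw),-np.cos(yaw)])
print('unit tx,ty',d[:2]@tx/.03,d[:2]@ty/.03)
E
```

```text
[[ 0.5344 -0.0489  0.026 ]
 [ 0.5417 -0.0144  0.026 ]
 [ 0.572  -0.0206  0.026 ]
 [ 0.5645 -0.0561  0.026 ]] [ 0.5531 -0.035   0.026 ] [np.float64(0.035274973086176206), np.float64(0.030938554796026207), np.float64(0.03624104048982176), np.float64(0.030932721875292318)]
-0.21851651999553467
[[0.4053 0.206  0.035 ]
 [0.414  0.4034 0.035 ]
 [0.5631 0.3907 0.035 ]
 [0.544  0.19   0.035 ]] [0.4816 0.2975 0.035 ]
unit tx,ty 0.031863560605200236 0.017753110190825563
```

Request:
send_rows:
  motion: "0.03 0.02 0.5 0 0 0 58; 0 0 0.5 0 0 0 58; 0 0 0.5 0 0 0 58; 0 0 0.5 0 0 0 58; 0 0 0.5 0 0 0 58; 0 0 0.5 0 0 0 58; 0 0 0.5 0 0 0 58; 0 0 0.5 0 0 0 58; 0 0 0.3 0 0 0 58; 0 0 0.15 0 0 0 58; 0 0 0.08 0 0 0 58; 0 0 0 0 0 0 58; 0 0 0 0 0 0 58"

```text
clock: 15.52
tool_pos: [0.554, -0.0342, 0.0138]
tool_rot: [3.139, 0.001, 2.935]
contact_force: [1.3, 1.0, 0.3]
opening: 0.0581
```

Request:
send_rows:
  motion: "0 0 0.06 0 0 0 58; 0 0 0.03 0 0 0 50; 0 0 0 0 0 0 45; 0 0 0 0 0 0 40; 0 0 0 0 0 0 37; 0 0 0 0 0 0 34; 0 0 0 0 0 0 32; 0 0 0 0 0 0 32; 0 0 0 0 0 0 32; 0 0 0 0 0 0 32"
  squeeze: 60

```text
clock: 16.35
tool_pos: [0.5535, -0.0343, 0.0107]
tool_rot: [3.139, -0.0, 2.935]
contact_force: [-2.2, -0.8, 8.1]
opening: 0.0346
```

```bash
python3 - <<'E'
from h import *
s=sensors.read_state();print(s['contact_force'],s['tool_pos'],s['tool_rot'],s['opening'])
snap('wrist','w11')
E
```

```text
[-2.2496 -0.8052  8.0831] [ 0.5535 -0.0343  0.0107] [ 3.1393 -0.0001  2.9348] 0.03461296901381432
```

View pics/w11.png

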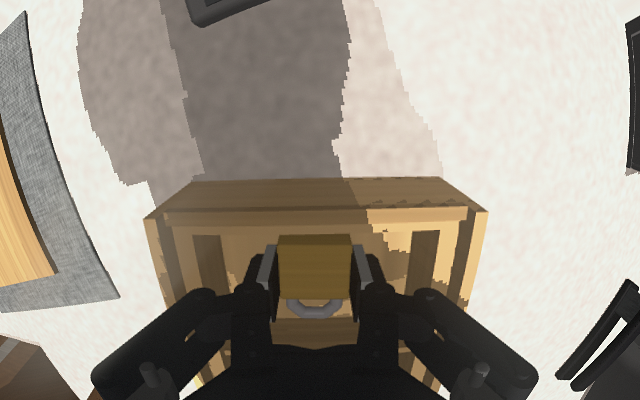

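Request:
send_rows:
  motion: "0 0 -0.2 0 0 0 32; 0 0 -0.5 0 0 0 32; 0 0 -0.5 0 0 0 32; 0 0 -0.5 0 0 0 32; 0 0 -0.5 0 0 0 32; 0 0 -0.5 0 0 0 32; 0 0 -0.5 0 0 0 32; 0 0 -0.5 0 0 0 32; 0 0 -0.5 0 0 0 32; 0 0 -0.2 0 0 0 32; 0 0 0 0 0 0 32; 0 0 0 0 0 0 32"

```text
clock: 17.4
tool_pos: [0.5533, -0.0346, 0.142]
tool_rot: [3.139, -0.0, 2.935]
contact_force: [0.1, -0.1, -0.5]
opening: 0.0347
```

Request:
send_rows:
  motion: "0.15 0.32 0 0 0 0 32; 0.295 0.64 0 0 0 0 32; 0.295 0.64 0 0 0 0 32; 0.295 0.64 0 0 0 0 32; 0.295 0.64 0 0 0 0 32; 0.295 0.64 0 0 0 0 32; 0.295 0.64 0 0 0 0 32; 0.295 0.64 0 0 0 0 32; 0.295 0.64 0 0 0 0 32; 0.295 0.64 0 0 0 0 32; 0.295 0.64 0 0 0 0 32; 0.295 0.64 0 0 0 0 32; 0.295 0.64 0 0 0 0 32; 0.295 0.64 0 0 0 0 32; 0.295 0.64 0 0 0 0 32; 0.295 0.64 0 0 0 0 32; 0.15 0.32 0 0 0 0 32; 0 0 0 0 0 0 32; 0 0 0 0 0 0 32; 0 0 0 0 0 0 32"

```text
clock: 19.07
tool_pos: [0.4778, 0.2942, 0.1426]
tool_rot: [3.14, -0.001, 2.934]
contact_force: [1.1, -0.3, -1.8]
opening: 0.0346
```

```bash
python3 - <<'E'
from h import *
s=sensors.read_state();print(s['contact_force'],s['tool_pos'],s['tool_rot'],s['opening'])
np.save('c12.npy',optics.camera_info('wrist'),allow_pickle=True)
snap('wrist','w12')
E
```

```text
[ 1.1377 -0.3067 -1.7636] [0.4778 0.2942 0.1426] [ 3.1401 -0.0006  2.9341] 0.034619635690106065
```

View pics/w12.png

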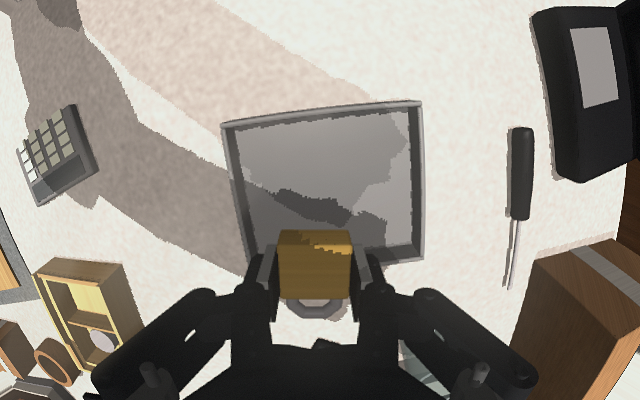

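```bash
python3 - <<'E'
from h import *
c=np.load('c12.npy',allow_pickle=True).item()
T=np.array([plane('wrist',*p,.035,c) for p in [(221,123),(422,101),(424,261),(248,276)]]);print(T,T.mean(0))
E
```

```text
[[0.4001 0.2316 0.035 ]
 [0.4155 0.3983 0.035 ]
 [0.5653 0.3849 0.035 ]
 [0.5448 0.2144 0.035 ]] [0.4814 0.3073 0.035 ]
```

Request:
send_rows:
  motion: "0 0.2 0.3 0 0 0 32; 0 0 0.5 0 0 0 32; 0 0 0.5 0 0 0 32; 0 0 0.5 0 0 0 32; 0 0 0.5 0 0 0 32; 0 0 0.5 0 0 0 32; 0 0 0.5 0 0 0 32; 0 0 0.5 0 0 0 32; 0 0 0.2 0 0 0 32; 0 0 0.12 0 0 0 32; 0 0 0.1 0 0 0 32; 0 0 0.08 0 0 0 32; 0 0 0.06 0 0 0 32; 0 0 0.05 0 0 0 32; 0 0 0 0 0 0 32; 0 0 0 0 0 0 32; 0 0 0 0 0 0 32"

```text
clock: 20.53
tool_pos: [0.4791, 0.3015, 0.011]
tool_rot: [3.139, 0.0, 2.935]
contact_force: [-0.3, -0.4, -2.0]
opening: 0.0347
```

Request:
send_rows:
  motion: "0 0 0.02 0 0 0 32; 0 0 0.01 0 0 0 32; 0 0 0 0 0 0 32; 0 0 0 0 0 0 32"

```text
clock: 20.87
tool_pos: [0.479, 0.3014, 0.0099]
tool_rot: [3.139, -0.0, 2.935]
contact_force: [-0.1, -0.4, -1.6]
opening: 0.0347
```

Request:
send_rows:
  motion: "0 0 0.02 0 0 0 32; 0 0 0 0 0 0 32; 0 0 0 0 0 0 32"

```text
clock: 21.12
tool_pos: [0.4791, 0.3014, 0.0097]
tool_rot: [3.139, 0.0, 2.935]
contact_force: [-3.1, -2.7, 9.3]
opening: 0.0346
```

Request:
send_rows:
  motion: "0 0 -0.01 0 0 0 32; 0 0 0 0 0 0 38; 0 0 0 0 0 0 42; 0 0 0 0 0 0 48; 0 0 0 0 0 0 56; 0 0 0 0 0 0 56; 0 0 0 0 0 0 56; 0 0 -0.2 0 0 0 56; 0 0 -0.4 0 0 0 56; 0 0 -0.5 0 0 0 56; 0 0 -0.5 0 0 0 56; 0 0 -0.5 0 0 0 56; 0 0 -0.5 0 0 0 56; 0 0 -0.5 0 0 0 56; 0 0 -0.5 0 0 0 56; 0 0 -0.5 0 0 0 56; 0 0 -0.5 0 0 0 56; 0 0 0 0 0 0 56; 0 0 0 0 0 0 56"

```text
clock: 22.7
tool_pos: [0.4794, 0.3013, 0.1491]
tool_rot: [3.138, 0.002, 2.935]
contact_force: [0.2, -0.0, -0.1]
opening: 0.056
```

```bash
python3 - <<'E'
from h import *
s=sensors.read_state();print(s['contact_force'],s['tool_pos'])
snap('wrist','w13');snap('side','sd13');snap('scene','sc13')
E
```

```text
[ 0.1921 -0.0382 -0.1224] [0.4794 0.3013 0.1491]
```

View pics/w13.png

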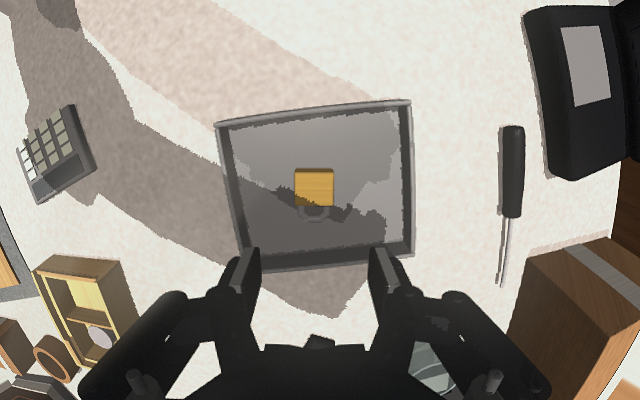

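View pics/sd13.png

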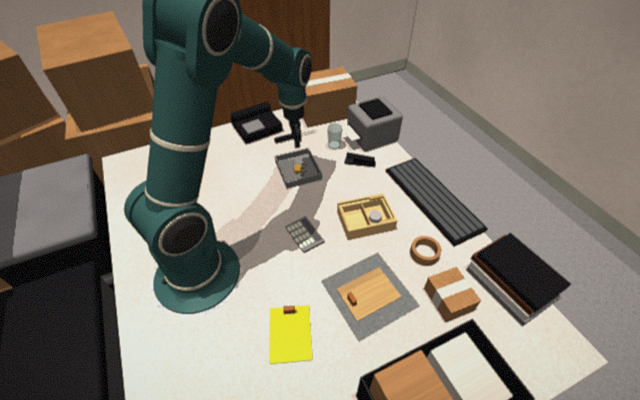

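View pics/sc13.png

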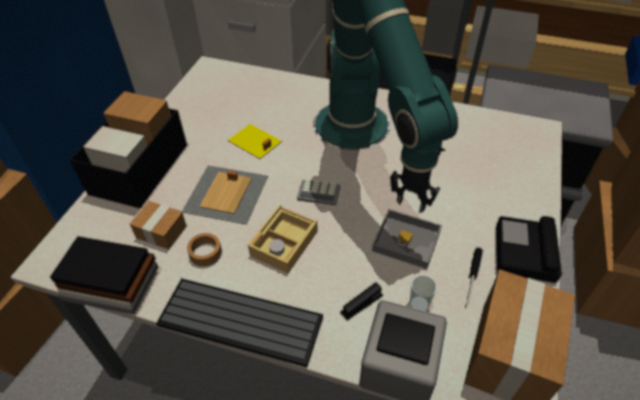

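All three pictures agree. The lid lies grip up on the mat (side view 365,292), the padlock is flat in the tray (wrist view 314,188), and the tin is still in the box's rear compartment. Everything else is where it was, and the gripper touches nothing.

```bash
python3 -c "
from workcell import ctrl
print(ctrl.sign_off())"
```

```text
the job is handed in; nothing more can be done
None
```

The job is handed in, at about 23 s of the 64 s allowed. I tipped the lid about 0.05 rad over the lip, drew it out roughly 67 mm, and laid it flat, grip up, at about the middle of the mat. I then lifted the padlock out of the front compartment and lowered it into the tray until the wrist felt it touch down, and only then let go.

In the last wrist, side and scene pictures:
- **Lid:** it lies flat, grip up, near the mat's centre.
- **Padlock:** it lies flat near the tray's middle.
- **Tin:** it is still in the rear compartment.
- **Other things:** nothing else looks moved, and the gripper is clear of everything.

The highest force I read was about 16 N, when the lid touched down on the mat. I only read forces at the end of each move, so a brief higher peak would not show.

The views of the tray's centre disagreed by up to 12 mm. That did not matter in a tray this size.

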